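Hold the service key of a bench espresso tap on rinse

TASK

Rinse the bench espresso tap with its spring-return key switch: take the red service key from the wooden key block, push it into the key switch on the steel control console until it is fully home (the pins are sticky: jiggle it if it stalls), and only then turn it clockwise a quarter turn to its stop. The switch springs back if let go, so finish while still gripping the key and holding it turned. Leave the blue and green keys and everything else on the counter where they are.

Things in the scene. Friction and masses are not known exactly. Their poses are not given: they have to be found in the camera images.
- red_key: Service key, 30 g, standing blade down in a slot of the key block. Origin: middle of the underside of its black collar (the shoulder), which rests on the block's top; z up along the key. Below: steel blade 24 long, 11 wide (y), 3.2 thick (x), the last 6 tapering to 6 by 2. Above: collar 20 (y) by 12 (x), 5 tall, then the red head. The blade is the same both ways round and also fits turned by half a turn.
- red_key_head (a point): Middle of the red key's flat moulded head, 25 above the key's origin, same axes. The head is 10 thick (x); from 5 to 11 above the origin it is 22 wide (y), from there to its top at 40 it is 30 wide. Grip it across the 10 mm.
- blue_key: Another key of the same size and frame with a blue head, in the block; stays there.
- green_key: Another key of the same size and frame with a green head, in the block; stays there.
- key_block: Wooden key block, fixed, 50 (x) by 220 (y) by 40 tall; origin at the middle of its underside. Three slots in its top at y = -70, 0 and +70, each 5 (x) by 13 (y) and 28 deep; the keys stand in them in any order.
- console: Control console, fixed: steel box with a black top, 140 (x) by 220 (y) by 75 tall; origin at the middle of its underside, operator's side -x. Key switch on its top at x = 0, y = -60: round steel bezel 31 across, brass cylinder face 85 above the counter. On the other half a round pressure gauge (x = +28, y = +55, up to 115 above the counter), a black knob and two lamps.
- keyway (a point): Middle of the keyway's mouth, on the brass face of the switch; z up; turns with the cylinder. Slot 12.6 long (y) by 4.6 wide (x), 26 deep, the mouth funnelled out by 1.5 all round over the first 2.5. With the key home its origin meets this point (the collar sits on the face) and its y lies along this y, either way round. Until the key is within about 2 of home a bolt keeps the cylinder from turning.
- pins (a point): 12.5 below the keyway's mouth, between two dry sprung pins, one from each end of the slot, 9 and 16 down, that stick on the blade: pushed straight down the key needs up to about 17 N between 12 and 22 deep, so a light push stalls short of home; rocked 0.15 to 0.2 rad either way about its own axis as it goes down it needs about 10 N. The last 5 also press a sprung bolt, 2 to 3 N.
- cylinder (a joint): Turn of the switch cylinder, rad: 0 at rest, growing clockwise seen from above, stop at 1.5 (a quarter turn). A spring pulls it back to 0 (0.02 N m at rest, 0.08 N m at the stop). The key has about 0.13 rad of play in the slot, so the gripper turns about 1.65 rad to reach the stop.
- jug: Steel milk jug, 88 across, 100 tall, standing under the tap's spout at the back; origin under its centre. Bystander.
- tamper: Coffee tamper, steel base 58 across, black handle, 88 tall, standing on the counter between block and console; origin under its centre. Bystander.
- cup_left: White cup, 84 across, 60 tall, at the back left (+y); origin under its centre. Bystander.
- cup_right: White cup, 84 across, 60 tall, at the back right (-y); origin under its centre. Bystander.
- portafilter: Portafilter lying on the counter to the right, basket 70 across and 42 tall, black handle reaching 185 from the basket's middle towards its -x; origin under the basket. Bystander.
- shot_glass: Small shot glass, 52 across, 62 tall, on the left; origin under its centre. Bystander.

How it is judged:
By the outcome, as a careful person would: the job done as asked, in the order asked, and still so for the second after the job is handed in, while the arm keeps its last pose, push and grip.
It also fails if it takes over 48 s, if anything falls off the work surface, if the arm or the gripper's body presses on something with over 40 N, if the wrist force passes 120 N, or if a joint passes its speed limit or range.

ROBOT

A 6-joint arm with a two-finger parallel gripper is mounted at the origin on the work surface. World frame = base frame: x ahead of the robot, y to its left, z up, the work surface at z = 0. Lengths are in m, angles in rad, forces in N, time in s.
With the tool pointing down it reaches from about 0.25 to 0.725 m from the base axis. Payload 4 kg.
Tool frame: the origin (TCP) lies on the front face of the gripper's body, between the roots of the fingers; the fingertips stand 73 mm ahead of it and the grasp point (between the pads) lies 54 mm ahead of it; z points along the fingers, y is the line along which they close (so a half turn about z gives the same grasp; the last joint's range is limited). The gripper opens to 85 mm and grips with 20 to 120 N. Pads are 22 mm wide; open, the fingers measure 114 mm over their backs; the gripper's body (76 mm by 85 mm) begins 54 mm behind the grasp point. The pads swing forward as they close: fully open they stand 13 mm farther back than shut.
Start: joints at [1.298, 0.241, 0.005, 1.335, 0, 1.571], TCP at [0.135, 0.482, 0.304] pointing down, gripper open.
Joint ranges: [-2.72, 2.72], [-1.05, 1.87], [-1.09, 1.28], [-1.99, 2.15], [-1.42, 1.44], [-3.14, 3.14]. Speed limits (rad/s): [2.79, 2.79, 3.14, 3.14, 3.14, 3.14].

INTERFACE

Orientations are given as a unit quaternion [x, y, z, w].
In Python, from workcell import bot gives the robot as it stands. The module is installed in compiled form; this text tells all that it offers.
- The arm moves only by the tool step_arm, never from a script. Its argument "rows" is a list of rows, each a list of 2 entries, a list of its own where there are three numbers: the shift along the tool's x, y, z in mm, then the turn about the tool's z in degrees. A call has 1 to 12 rows; each row is the pose to reach, as a shift and turn from the pose commanded when the call began, along the tool's axes at that moment; what a row does not reach only later rows make up. A row lasts 1/8 s, in which the tool goes at most 62.5 mm and 10.7 degrees, less where a joint would pass 70% of its speed; a pose out of reach is approached as far as the arm can. A call with a gripper value outside its range is refused whole. "claw" is the gripper's target within -1 to 1 (shut at 1, half-way at 0, fully open at -1), set as the call begins (left out, the last holds). The fingers move at their own pace and stop on an object; the grip force is fixed at half the most. Time passes only in rows, so rows that repeat a pose let the fingers close. It gives the time, the measured TCP pose, the force, the opening and the grip force at its end, in the units of the state.
- bot.get_obs(): the state, without advancing time (a new reading comes with each control period).
- bot.camera(name): name is "scene" or "side" or "wrist"; returns (picture, depth): 384x512x3 uint8, red, green, blue; 384x512 float32, m along the optical axis (not along the pixel's ray), 0 where there is no reading.
- bot.camera_params(name): a dict with "fx", "fy", "cx", "cy" (pixels), "pose" (4x4, takes a point from camera to world coordinates). Camera axes: x right, y up, looking along -z (the intrinsics and any distortion apply to the point x, -y, -z); pixel columns grow to the right and rows downward; lengths in m; the calibration is good to about 2 mm. The wrist camera is an equidistant fisheye: a pixel r from the principal point sees the ray r / f radians off the axis. A picture is of the moment at which its call begins: read the wrist's pose just before it. camera_params takes no time and is no camera call; for the wrist camera it gives the pose at the moment of the call.
- bot.job_done(): hands the job in; it is judged then, once.
Trained networks look in the newest picture that a camera, given by its name, has taken for a name from the list of things; names that differ only in an ending like _2 or _b are one class to them, and where a whole thing is asked for, a point or a joint stands for the part that bears it (a point fixed in the world has none). Each returns a list of dicts, best first, with "score" (0 to 1); they miss things now and then, are a little off and sometimes report something else, mostly with a low value. They report only what shows in the picture. A call takes as long as a camera call.
- bot.trace(target, camera): "pixels" (384x512 bool, what is visible of it) and "uv" ([column, row] in pixels, amid what is visible of it).
The state is a dict: "clock": time; "joint_pos": joint angles; "joint_vel": joint speeds; "tau": joint torques, N m; "eef_pos": TCP position; "tool_rot": TCP orientation; "ft_force": force on the tool from outside, world axes, zero at the start; "ft_torque": the same for the moment, N m; "grip_width": finger opening in m; "grasp_force": force on a finger pad.
Only numpy, scipy, OpenCV 4.12 (cv2) and the standard library are available. Lean on these libraries where they do the work, as an engineer would, in place of code of your own. Each camera call takes 0.05 s, during which the arm holds its last target. There are 200 camera calls.

## Working session

There is one attempt and no reset: what is moved stays moved. The work goes in short steps, Python scripts to look and compute and a tool call to move; the robot and the scene stay as the last step left them, time stands still between calls to the robot, and variables do not carry over. Pictures are saved under pics/ and viewed, at most 10 in all, crops included, and the job is handed in when it is done.

Besides the shell and the picture viewer there is one more tool, called as a command line: name --argument value ..., lists and objects as JSON in quotes. step_arm: Moves the arm, as the interface text tells. Its arguments: {"type":"object","properties":{"rows":{"type":"array"},"claw":{"type":"number"}},"required":["rows"]}

```bash
mkdir -p pics; cat > h.py <<'E'
import numpy as np, cv2
from workcell import bot
def pts(cam,depth,mask,P=None):
    P=P or bot.camera_params(cam); v,u=np.nonzero(mask&(depth>0)); d=depth[v,u]
    x=(u-P['cx'])/P['fx'];y=(v-P['cy'])/P['fy']
    if cam=='wrist':
        r=np.hypot(x,y)+1e-9; k=np.tan(r)/r; x=x*k;y=y*k
    c=np.stack([x*d,-y*d,-d,np.ones_like(d)])
    return (np.array(P['pose'])@c)[:3].T
def save(n,im): cv2.imwrite('pics/'+n,im[:,:,::-1])
E
python3 - <<'E'
from h import *
o=bot.get_obs();print(o['eef_pos'],o['tool_rot'],o['clock'])
for c in ['scene','side']:
    im,d=bot.camera(c); save(c+'.png',im)
    for n in ['red_key','blue_key','green_key','key_block','console','keyway','tamper']:
        for t in bot.trace(n,c)[:1]:
            p=pts(c,d,t['pixels']); 
            if len(p): print(c,n,round(t['score'],2),np.round(t['uv']),np.round(np.median(p,0),3),np.round(np.percentile(p,3,axis=0),3),np.round(np.percentile(p,97,axis=0),3))
E
```

```text
[0.1345745  0.48102768 0.30299697] [ 1.35970221e-01  9.90712337e-01 -1.06961872e-03 -1.43446502e-04] 0.0
scene red_key 0.41 [285. 168.] [0.54  0.269 0.065] [0.535 0.256 0.046] [0.544 0.282 0.082]
scene blue_key 0.26 [260. 178.] [0.54  0.128 0.064] [0.534 0.117 0.045] [0.544 0.146 0.082]
scene key_block 0.62 [269. 182.] [0.554 0.168 0.038] [0.514 0.091 0.002] [0.564 0.304 0.046]
scene keyway 0.38 [277. 228.] [ 0.782 -0.018  0.084] [ 0.733 -0.046  0.031] [0.812 0.034 0.122]
scene tamper 0.55 [223. 196.] [ 0.501 -0.005  0.027] [ 0.466 -0.023  0.003] [0.519 0.027 0.088]
side red_key 0.42 [171. 163.] [0.529 0.265 0.066] [0.526 0.255 0.047] [0.536 0.279 0.082]
side green_key 0.53 [202. 180.] [0.53  0.125 0.068] [0.527 0.115 0.044] [0.537 0.143 0.082]
side key_block 0.71 [188. 187.] [0.515 0.174 0.037] [0.507 0.09  0.002] [0.555 0.302 0.043]
side console 0.69 [286. 251.] [ 0.483 -0.223  0.076] [ 0.434 -0.315  0.019] [ 0.573 -0.108  0.103]
side tamper 0.97 [219. 223.] [ 0.48  -0.009  0.025] [ 0.462 -0.026  0.005] [0.508 0.018 0.088]
```

```bash
python3 -c "
import cv2
a=cv2.imread('pics/scene.png');b=cv2.imread('pics/side.png')
cv2.imwrite('pics/both.png',cv2.resize(cv2.vconcat([a[90:330,50:450],b[110:350,50:450]]),None,fx=1.25,fy=1.25))"
```

```text
(no output)
```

View pics/both.png

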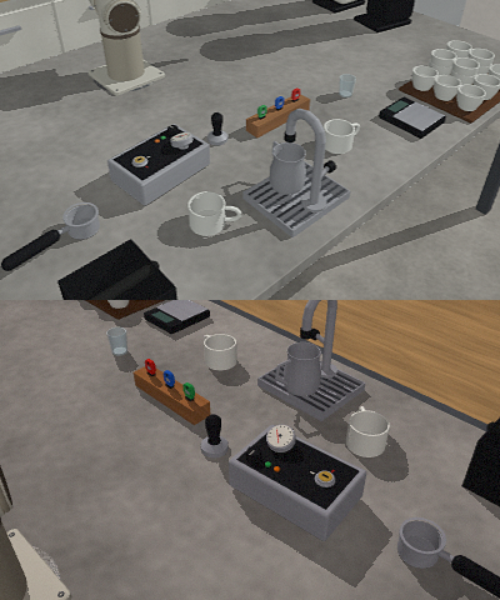

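The red key stands at the far left of the block (side about pixel 171,163), blue in the middle, green nearest the console. The brass switch is near side (310,252) and scene (162,218).

```bash
python3 - <<'E'
from h import *
for c,uv in [('side',(310,252)),('scene',(162,218))]:
    im,d=bot.camera(c); P=pts(c,d,np.ones_like(d,bool))
    ok=np.ones_like(d,bool)
    X=np.full(d.shape+(3,),np.nan); X[(d>0)]=P
    def rect(m,n):
        r=cv2.minAreaRect(X[m][:,:2].astype(np.float32)*1000); print(c,n,m.sum(),r)
    z=X[...,2];x=X[...,0];y=X[...,1]
    rect((abs(z-.04)<.003)&(y>.07)&(y<.32)&(x>.48)&(x<.6),'block')
    rect((abs(z-.075)<.003)&(y<-.06)&(y>-.36)&(x>.38)&(x<.62),'console')
    hsv=cv2.cvtColor(im,cv2.COLOR_RGB2HSV)
    con=(y<-.06)&(y>-.36)&(x>.38)&(x<.62)
    m=con&(abs(z-.086)<.004)&(hsv[...,1]>100); u,v=uv
    w=np.zeros_like(m);w[v-15:v+15,u-15:u+15]=1
    m=m&w; print('brass',m.sum(),X[m].mean(0) if m.any() else 0)
    m=con&w&(abs(z-.085)<.003); rect(m,'bezel')
    for n,h0,h1 in [('red',0,8),('red2',172,180),('blue',100,130),('green',50,85)]:
        m=(hsv[...,0]>=h0)&(hsv[...,0]<=h1)&(hsv[...,1]>110)&(z>.046)&(z<.085)&(y>.07)&(y<.32)&(x>.48)&(x<.6)
        if m.sum()>5: rect(m,n)
E
```

```text
side block 579 ((533.085205078125, 199.6192626953125), (53.598262786865234, 222.043212890625), 0.3154202103614807)
side console 2846 ((509.8403015136719, -203.48419189453125), (140.84356689453125, 220.267333984375), 5.700652599334717)
brass 67 [ 0.51736196 -0.26252742  0.0859313 ]
side bezel 124 ((516.819091796875, -263.6440124511719), (29.32407569885254, 31.141725540161133), 41.829891204833984)
side red 74 ((533.1913452148438, 210.97576904296875), (11.713926315307617, 147.13693237304688), 0.5190554261207581)
side blue 79 ((532.1126098632812, 221.44406127929688), (13.158977508544922, 75.1609878540039), 3.4666249752044678)
side green 81 ((532.6279907226562, 127.62710571289062), (12.074169158935547, 27.895315170288086), 1.0661442279815674)
scene block 326 ((537.5064697265625, 201.2294464111328), (54.928627014160156, 224.9684600830078), 0.3702687919139862)
scene console 1334 ((514.57177734375, -202.44862365722656), (141.5526885986328, 219.52236938476562), 5.274136066436768)
brass 26 [ 0.51926039 -0.26226407  0.08602047]
scene bezel 56 ((522.4168090820312, -272.1620178222656), (30.05171012878418, 51.22611999511719), 6.251790523529053)
scene red 42 ((537.856201171875, 268.33734130859375), (29.060270309448242, 12.7113676071167), 88.43939971923828)
scene blue 52 ((537.5787353515625, 199.70701599121094), (11.863049507141113, 32.045928955078125), 2.245410919189453)
scene green 48 ((540.21630859375, 130.59828186035156), (27.64011001586914, 14.124326705932617), 68.41233825683594)
```

step_arm --rows '[[[-30,-7,5],7],[[-80,-18,15],16],[[-135,-30,25],26],[[-190,-42,35],36],[[-245,-54,45],46],[[-300,-66,50],56],[[-355,-78,55],66],[[-405,-89,60],72],[[-435,-95,60],74.4],[[-442,-97,60],74.4],[[-442,-97,60],74.4]]'

```text
clock: 2.28
eef_pos: [0.534, 0.269, 0.2437]
tool_rot: [0.707, 0.707, -0.0, -0.0]
ft_force: [-0.2, -0.8, -0.4]
grip_width: 0.0855
grasp_force: 0.0
```

```bash
python3 - <<'E'
from h import *
from scipy.spatial.transform import Rotation as R
o=bot.get_obs();print(o['clock'],o['eef_pos'],R.from_quat(o['tool_rot']).as_matrix().round(3),o['joint_pos'],o['ft_force'])
P=bot.camera_params('wrist');print(P)
im,d=bot.camera('wrist');save('w1.png',im)
hsv=cv2.cvtColor(im,cv2.COLOR_RGB2HSV)
X=np.full(d.shape+(3,),np.nan); X[d>0]=pts('wrist',d,d>0,P)
x,y,z=X[...,0],X[...,1],X[...,2]
m=((hsv[...,0]<8)|(hsv[...,0]>172))&(hsv[...,1]>120)&(z>.05)&(z<.1)&(y>.23)
print(m.sum(),np.percentile(X[m],[3,50,97],axis=0))
m2=m&(z>.074);print(cv2.minAreaRect(X[m2][:,:2].astype(np.float32)*1000), z[m].max())
for t in bot.trace('red_key','wrist')[:1]: print(t['score'],t['uv'])
E
```

```text
2.275 [0.53397397 0.26895657 0.24365473] [[ 0.001  1.    -0.001]
 [ 1.    -0.001 -0.   ]
 [-0.    -0.001 -1.   ]] [4.66441619e-01 4.64976044e-01 1.71218588e-01 1.27782654e+00
 3.94787525e-04 2.03774635e+00] [-0.1698835  -0.78275161 -0.39723792]
{'fx': 297.3186396354542, 'fy': 297.3186396354542, 'cx': 262.3345883832899, 'cy': 186.2145876793323, 'pose': array([[ 9.99999218e-01, -4.50417468e-04,  1.16667856e-03,
         5.35140306e-01],
       [ 4.41271498e-05,  9.45017937e-01,  3.27018498e-01,
         3.52586926e-01],
       [-1.24982701e-03, -3.27018190e-01,  9.45017217e-01,
         3.13373162e-01],
       [ 0.00000000e+00,  0.00000000e+00,  0.00000000e+00,
         1.00000000e+00]])}
443 [[0.53037921 0.2589367  0.05963666]
 [0.53457627 0.2753313  0.07896466]
 [0.53959805 0.28492668 0.08076515]]
((535.0244140625, 270.7773742675781), (26.713682174682617, 9.397223472595215), 89.71761322021484) 0.08158984596577895
0.61 [264.5, 181.3]
```

View pics/w1.png

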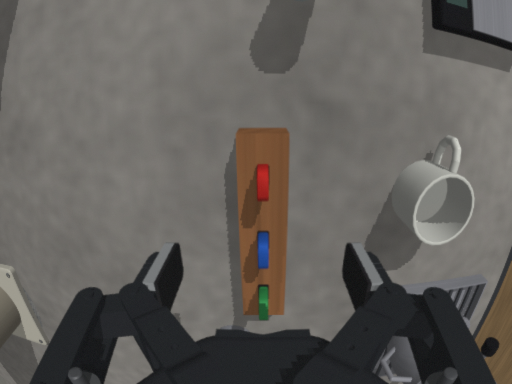

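The wrist view shows the red key at pixel (264,181), aligned with the block, with clear space around it for the fingers.

step_arm --rows '[[[1.5,1,20],0],[[1.5,1,55],0],[[1.5,1,90],0],[[1.5,1,113],0],[[1.5,1,122],0],[[1.5,1,122],0],[[1.5,1,122],0]]'

```text
clock: 3.25
eef_pos: [0.5358, 0.2712, 0.1234]
tool_rot: [0.707, 0.707, 0.001, 0.0]
ft_force: [0.5, 0.3, 1.1]
grip_width: 0.0853
grasp_force: 0.0
```

step_arm --rows '[[[0,0,0],0],[[0,0,0],0],[[0,0,0],0],[[0,0,0],0],[[0,0,0],0],[[0,0,0],0],[[0,0,0],0],[[0,0,0],0]]' --claw 1

```text
clock: 4.25
eef_pos: [0.5351, 0.2705, 0.122]
tool_rot: [0.707, 0.707, -0.0, -0.0]
ft_force: [-2.2, -0.9, 3.3]
grip_width: 0.0096
grasp_force: 58.7
```

step_arm --rows '[[[0,0,-8],0],[[0,0,-20],0],[[0,0,-40],0],[[0,0,-65],0],[[0,0,-90],0],[[0,0,-106],0],[[0,0,-110],0]]'

```text
clock: 5.12
eef_pos: [0.5358, 0.2708, 0.2335]
tool_rot: [0.707, 0.707, 0.001, 0.0]
ft_force: [0.8, -0.3, -0.9]
grip_width: 0.0093
grasp_force: 58.4
```

step_arm --rows '[[[-25,0,0],0],[[-70,-2,0],0],[[-125,-4,0],-1],[[-180,-6,0],-2],[[-235,-8,0],-3],[[-290,-10,0],-4],[[-345,-12,0],-5],[[-400,-14,0],-5.5],[[-455,-16,0],-5.5],[[-502,-17,0],-5.5],[[-527,-17.5,0],-5.5],[[-533,-17.5,0],-5.5]]'

```text
clock: 6.62
eef_pos: [0.5168, -0.2639, 0.2307]
tool_rot: [0.674, 0.739, -0.0, -0.001]
ft_force: [0.8, 0.1, 0.5]
grip_width: 0.0089
grasp_force: 58.4
```

step_arm --rows '[[[0,0,0],0],[[0,0,0],0]]'

```text
clock: 6.88
eef_pos: [0.5175, -0.2612, 0.2317]
tool_rot: [0.672, 0.741, 0.0, -0.0]
ft_force: [0.8, 0.5, 0.3]
grip_width: 0.0087
grasp_force: 58.4
```

```bash
python3 - <<'E'
from h import *
from scipy.spatial.transform import Rotation as R
o=bot.get_obs();print(o['clock'],o['eef_pos'],R.from_quat(o['tool_rot']).as_matrix().round(4),o['joint_pos'],o['ft_force'],o['grip_width'])
P=bot.camera_params('wrist')
im,d=bot.camera('wrist');save('w2.png',im)
np.savez('w2.npz',im=im,d=d,pose=P['pose'])
print(d[150:200:10,230:300:10])
E
```

```text
6.875 [ 0.51752409 -0.26117058  0.23172422] [[-9.690e-02  9.953e-01 -5.000e-04]
 [ 9.953e-01  9.690e-02  7.000e-04]
 [ 7.000e-04 -5.000e-04 -1.000e+00]] [-4.67500046e-01  4.36454807e-01  9.44437837e-02  1.22955456e+00
  3.41931088e-04  1.00622033e+00] [0.7558332  0.50006886 0.3489885 ] 0.00872480695910226
[[0.22746101 0.22932178 0.22881675 0.22867572 0.22896469 0.22905745
  0.22795983]
 [0.2318977  0.2315815  0.23183846 0.2316764  0.23113152 0.23139024
  0.23133974]
 [0.23472063 0.23408    0.23403126 0.23518166 0.23414692 0.23454611
  0.23409374]
 [0.23843253 0.23749854 0.23374733 0.23002069 0.23059668 0.23533571
  0.23677172]
 [0.23993301 0.23998499 0.2317553  0.23025513 0.23020945 0.23204516
  0.24066941]]
```

View pics/w2.png

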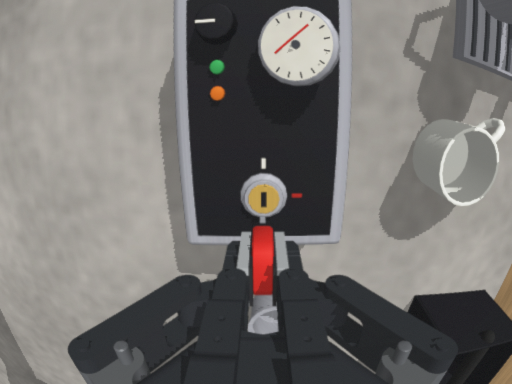

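The keyway slot is at (264,199), upright in the picture; the red head is at (263,260), with the blade tip just showing at (263,218).

```bash
python3 - <<'E'
from h import *
f=np.load('w2.npz');im,d,pose=f['im'],f['d'],f['pose']
P=bot.camera_params('wrist');P['pose']=pose
X=np.full(d.shape+(3,),np.nan); X[d>0]=pts('wrist',d,d>0,P)
hsv=cv2.cvtColor(im,cv2.COLOR_RGB2HSV)
z=X[...,2]
w=np.zeros(d.shape,bool);w[172:222,236:292]=1
br=w&(hsv[...,1]>110)&(hsv[...,2]>90)&(hsv[...,0]>12)&(hsv[...,0]<30)
zf=np.median(z[br]);print('face z',zf)
# ray-plane on z=zf for sub-image
def onplane(u,v,z0):
    x=(u-P['cx'])/P['fx'];y=(v-P['cy'])/P['fy'];r=np.hypot(x,y)+1e-9;k=np.tan(r)/r
    D=np.stack([x*k,-y*k,-np.ones_like(x)],-1)@pose[:3,:3].T;t=(z0-pose[2,3])/D[...,2]
    return pose[:3,3]+t[...,None]*D
dk=np.zeros_like(w);dk[188:210,257:271]=1
dk&=hsv[...,2]<70
v,u=np.nonzero(dk);Q=onplane(u.astype(float),v.astype(float),.085)
print('slot',dk.sum(),Q.mean(0),cv2.minAreaRect(Q[:,:2].astype(np.float32)*1000),(u.min(),u.max(),v.min(),v.max()))
c,s=np.cov(Q[:,:2].T),0;e,V=np.linalg.eigh(c);print('axis',np.degrees(np.arctan2(V[1,1],V[0,1])))
v,u=np.nonzero(br);Q=onplane(u.astype(float),v.astype(float),.085);print('brass',cv2.minEnclosingCircle(Q[:,:2].astype(np.float32)*1000))
rd=((hsv[...,0]<8)|(hsv[...,0]>172))&(hsv[...,1]>120)&(z>.1)
rd[:225]=0
print('head',rd.sum(),np.percentile(X[rd],[2,50,98],axis=0))
big=cv2.resize(im[165:305,210:320],None,fx=4,fy=4,interpolation=cv2.INTER_CUBIC);save('w2c.png',big)
E
```

```text
face z nan
slot 52 [ 0.51946072 -0.26282912  0.085     ] ((519.468994140625, -262.8529968261719), (2.365442991256714, 10.09547233581543), 5.606883525848389) (np.int64(262), np.int64(265), np.int64(193), np.int64(205))
axis 95.67778389938651
brass ((519.2240600585938, -262.5185852050781), 11.955094337463379)
head 1463 [[ 0.51248119 -0.27154459  0.15785346]
 [ 0.51783789 -0.2517004   0.18751998]
 [ 0.52284872 -0.24585847  0.19078247]]
```

View pics/w2c.png

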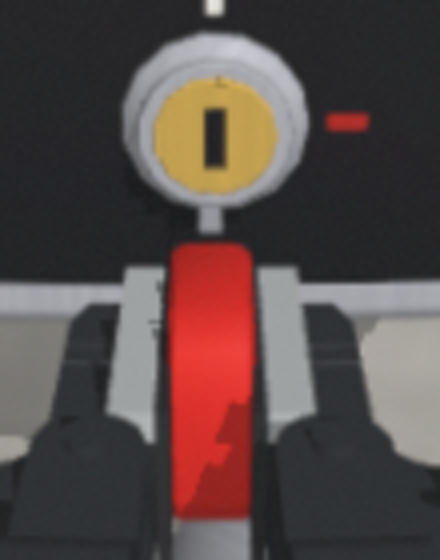

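The key and slot are parallel in the close-up; the blade (crop column 210) sits about 1 px left of the slot (214). I'll lower close above it and check again.

step_arm --rows '[[[-1.7,1.5,8],0],[[-1.7,1.5,20],0],[[-1.7,1.5,29],0],[[-1.7,1.5,33],0],[[-1.7,1.5,33],0],[[-1.7,1.5,33],0]]'

```text
clock: 7.68
eef_pos: [0.5193, -0.2642, 0.1992]
tool_rot: [0.673, 0.74, 0.0, 0.0]
ft_force: [-0.2, 1.3, -0.1]
grip_width: 0.0093
grasp_force: 58.4
```

```bash
python3 - <<'E'
from h import *
o=bot.get_obs();print(o['clock'],o['eef_pos'],o['ft_force'],o['ft_torque'],o['grip_width'])
im,d=bot.camera('wrist')
P=bot.camera_params('wrist');pose=P['pose']
a=cv2.resize(im[195:305,210:320],None,fx=5,fy=5,interpolation=cv2.INTER_CUBIC);save('w3.png',a)
E
```

```text
7.675 [ 0.51929008 -0.26419375  0.19923413] [-0.20344013  1.32576942 -0.09520198] [ 0.02624276 -0.03689934 -0.02520798] 0.009345370940320126
```

View pics/w3.png

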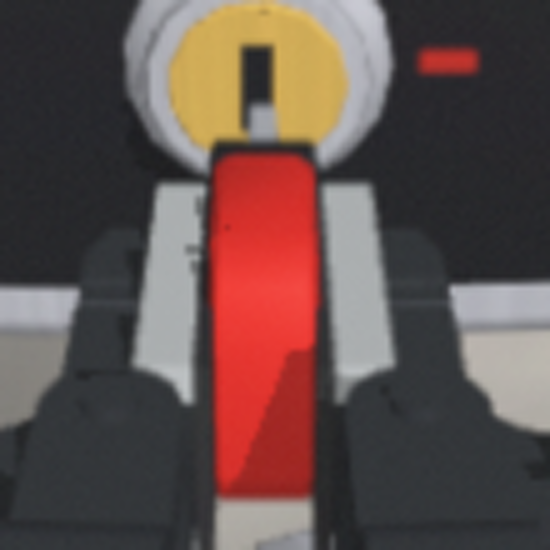

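Blade tip is at crop (262,105), about 1 px right of the slot centre (257). Computing the along-slot offset.

```bash
python3 - <<'E'
from h import *
o=bot.get_obs();P=bot.camera_params('wrist');pose=P['pose'];print(o['eef_pos'])
def on(cu,cv_,z0):
    u=cu/5+209.5+.1;v=cv_/5+194.5+.1
    x=(u-P['cx'])/P['fx'];y=(v-P['cy'])/P['fy'];r=np.hypot(x,y);k=np.tan(r)/r
    D=pose[:3,:3]@np.array([x*k,-y*k,-1]);return (pose[:3,3]+(z0-pose[2,3])/D[2]*D)*1000
print('slot far/near',on(257,45,.085),on(257,128,.085))
zt=o['eef_pos'][2]-.106
print('tip +y edge',on(262,104,zt),zt)
E
```

```text
[ 0.51935116 -0.26420258  0.1993219 ]
slot far/near [ 518.76886592 -256.76091155   85.        ] [ 519.92797396 -269.03342806   85.        ]
tip +y edge [ 519.90522917 -261.5380939    93.32189791] 0.09332189790990546
```

step_arm --rows '[[[0.8,-0.7,0],0],[[0.8,-0.7,0],0],[[0.8,-0.7,0],0],[[0.8,-0.7,0],0]]'

```text
clock: 8.22
eef_pos: [0.5183, -0.2633, 0.199]
tool_rot: [0.673, 0.74, 0.0, 0.0]
ft_force: [0.8, -0.5, -0.3]
grip_width: 0.0093
grasp_force: 58.4
```

```bash
python3 - <<'E'
from h import *
for i in range(3):
    o=bot.get_obs();print(o['eef_pos']);im,d=bot.camera('wrist')
a=cv2.resize(im[195:245,230:290],None,fx=10,fy=10,interpolation=cv2.INTER_CUBIC);save('w4.png',a)
E
```

```text
[ 0.5183487  -0.26332724  0.19896598]
[ 0.51835259 -0.26332527  0.19893083]
[ 0.51834161 -0.26330039  0.19891138]
```

View pics/w4.png

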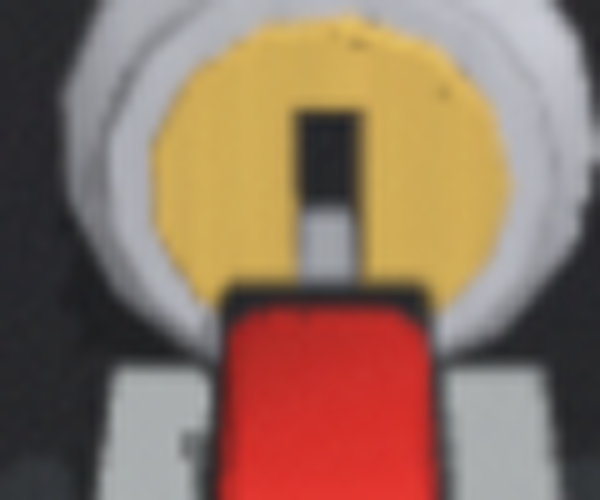

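Blade (329,205) is now centred on the slot (328,110 top edge). Inserting.

step_arm --rows '[[[0.3,0,3],0],[[0.3,0,6],0],[[0.3,0,9],0],[[0.3,0,12],0],[[0.3,0,15],0],[[0.3,0,16],0],[[0.3,0,16],0]]'

```text
clock: 9.25
eef_pos: [0.5183, -0.263, 0.1828]
tool_rot: [0.673, 0.74, -0.0, -0.0]
ft_force: [0.6, 0.0, -0.8]
grip_width: 0.009
grasp_force: 58.4
```

step_arm --rows '[[[0,0,2],9],[[0,0,3],0],[[0,0,4],-9],[[0,0,5.5],0],[[0,0,6.5],9],[[0,0,8],0],[[0,0,9],-9],[[0,0,10.5],0],[[0,0,11.5],9],[[0,0,13],0],[[0,0,14],-9],[[0,0,14.5],0]]'

```text
clock: 10.75
eef_pos: [0.5184, -0.2631, 0.1705]
tool_rot: [0.674, 0.739, 0.0, 0.001]
ft_force: [-3.7, 1.0, 9.8]
grip_width: 0.0094
grasp_force: 59.7
```

step_arm --rows '[[[0,0,1],9],[[0,0,1.5],0],[[0,0,2],-9],[[0,0,2.5],0],[[0,0,3],9],[[0,0,3.5],0],[[0,0,4],-9],[[0,0,4.5],0],[[0,0,5],9],[[0,0,5],0],[[0,0,5],0]]'

```text
clock: 12.12
eef_pos: [0.5185, -0.2632, 0.1669]
tool_rot: [0.672, 0.74, 0.0, 0.001]
ft_force: [-5.7, 2.0, 14.4]
grip_width: 0.0091
grasp_force: 60.9
```

```bash
python3 - <<'E'
from h import *
o=bot.get_obs();print(o['clock'],o['eef_pos'],o['ft_force'],o['ft_torque'],o['grip_width'])
im,d=bot.camera('wrist');im2,d2=bot.camera('side')
a=cv2.resize(im[195:315,200:325],(500,480),interpolation=cv2.INTER_CUBIC)
b=cv2.resize(im2[200:290,270:350],(300,338),interpolation=cv2.INTER_CUBIC);c=np.zeros((480,800,3),np.uint8);c[:,:500]=a;c[:338,500:]=b;save('w5.png',c)
E
```

```text
12.125 [ 0.51852716 -0.26322201  0.16687385] [-5.68062029  2.03418858 14.4041074 ] [0.55260488 1.16612889 0.07142152] 0.009100470260220286
```

View pics/w5.png

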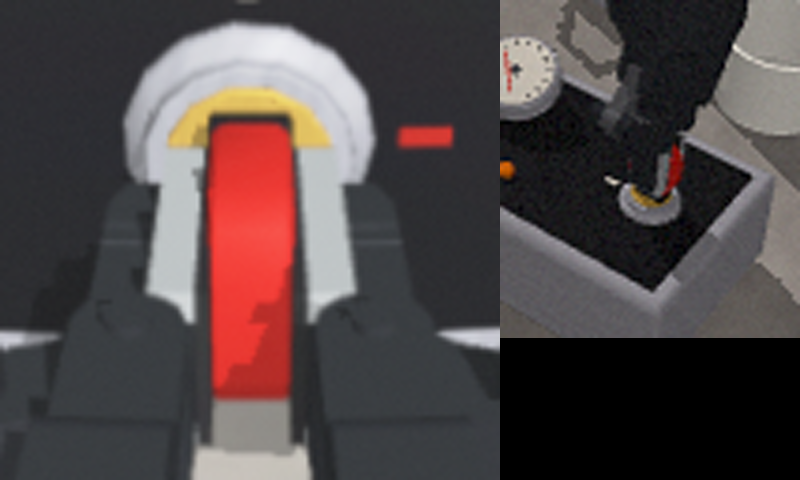

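The collar seems at the brass face, with the force at 14 N. I'll push a little more with rocking to confirm it is home.

step_arm --rows '[[[0,0,1],9],[[0,0,1.5],0],[[0,0,2],-9],[[0,0,2.5],0],[[0,0,3],9],[[0,0,3],0],[[0,0,3],0]]'

```text
clock: 13.1
eef_pos: [0.5184, -0.2632, 0.1667]
tool_rot: [0.672, 0.74, 0.001, 0.002]
ft_force: [-10.7, 5.2, 29.0]
grip_width: 0.0088
grasp_force: 62.9
```

Rigid now at 29 N, so it is home. Ease the push and turn.

step_arm --rows '[[[0,0,-2],0],[[0,0,-2],8],[[0,0,-2],18],[[0,0,-2],28],[[0,0,-2],38],[[0,0,-2],48],[[0,0,-2],58],[[0,0,-2],68],[[0,0,-2],78],[[0,0,-2],86],[[0,0,-2],92],[[0,0,-2],95]]'

```text
clock: 14.6
eef_pos: [0.5186, -0.2626, 0.1668]
tool_rot: [1.0, 0.003, 0.002, 0.0]
ft_force: [-6.9, 5.6, 20.6]
grip_width: 0.0091
grasp_force: 61.5
```

step_arm --rows '[[[0,0,0],1.5],[[0,0,0],1.5],[[0,0,0],1.5]]'

```text
clock: 14.98
eef_pos: [0.5186, -0.2625, 0.1668]
tool_rot: [1.0, -0.009, 0.002, 0.0]
ft_force: [-6.8, 3.8, 20.3]
grip_width: 0.0093
grasp_force: 61.5
```

```bash
python3 - <<'E'
from h import *
from scipy.spatial.transform import Rotation as R
o=bot.get_obs();M=R.from_quat(o['tool_rot']).as_matrix();print(o['clock'],o['eef_pos'],o['ft_force'],o['ft_torque'],o['grip_width'],o['joint_pos'],'turned',95.5-np.degrees(np.arctan2(M[1,0],M[0,0])))
im,d=bot.camera('wrist');im2,d2=bot.camera('side')
a=cv2.resize(im[195:315,200:325],(500,480),interpolation=cv2.INTER_CUBIC)
b=cv2.resize(im2[200:290,270:350],(300,338),interpolation=cv2.INTER_CUBIC);c=np.zeros((480,800,3),np.uint8);c[:,:500]=a;c[:338,500:]=b;save('w6.png',c)
E
```

```text
14.975 [ 0.51863016 -0.2624777   0.16680326] [-6.81677884  3.84823101 20.28323589] [1.13639144 1.52817539 0.15275875] 0.009309366944160466 [-4.69058384e-01  4.87833040e-01 -2.77191033e-03  1.07703727e+00
  1.37011079e-03  2.68975104e+00] turned 96.48631035197408
```

View pics/w6.png

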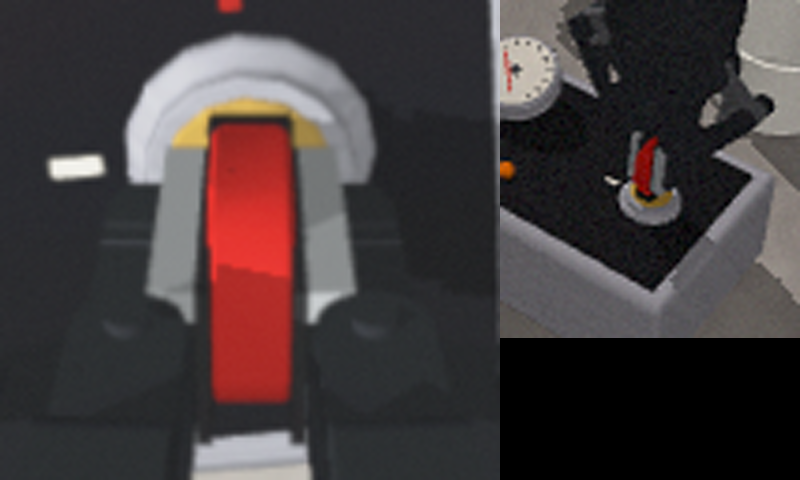

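The key stands turned a quarter, head toward the red mark (230,5). A little more turn, to check for the stop by the torque.

step_arm --rows '[[[0,0,0],2],[[0,0,0],4],[[0,0,0],4],[[0,0,0],4]]'

```text
clock: 15.58
eef_pos: [0.5186, -0.2625, 0.1668]
tool_rot: [0.999, -0.043, 0.002, 0.0]
ft_force: [-7.3, 5.0, 19.6]
grip_width: 0.0092
grasp_force: 61.6
```

```bash
python3 - <<'E'
from h import *
from scipy.spatial.transform import Rotation as R
o=bot.get_obs();M=R.from_quat(o['tool_rot']).as_matrix();print(o['clock'],o['eef_pos'],o['ft_force'],o['ft_torque'],o['grip_width'],'turned',95.5-np.degrees(np.arctan2(M[1,0],M[0,0])))
E
```

```text
15.575 [ 0.51856601 -0.26245062  0.16681192] [-7.32768454  4.9674921  19.64843481] [1.19176784 1.57204172 0.23953415] 0.009192048672500702 turned 100.47168885813151
```

The torque rises sharply, so it is at the stop.

```bash
python3 -c "
from workcell import bot
print(bot.job_done())"
```

```text
the job is handed in; nothing more can be done
None
```

I pushed the red key fully home in the switch and turned it clockwise to its stop; the gripper still holds it there, and I handed the job in at about 15.6 s of the 48 s allowed (no verdict came back).

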